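Unfold the crank and clamp the practice pad

TASK

The practice pad lies loose in the clamp stand. First swing the stand's red fold-away crank handle up against its stop without straining it, and only then wind the crank clockwise until the jaw holds the pad snugly against the fence, firmly but without crushing it. Leave the handle standing up, let go, and leave the other things on the table where they are.

Things in the scene. Friction and masses are not known exactly. Their poses are not given: they have to be found in the camera images.
- holder: Pad clamp stand fixed to the table: white base plate 160 (x) x 310 (y) x 15 high, origin under its centre on the table. Its +y is the clamping direction. At its -y end stands a grey gearbox 85 x 80, top 85 above the table, with the crank on top; at its +y end an aluminium fence with rubber face (somebody set it anywhere within a range of 16 mm along y; its place is not measured). Never moves.
- jaw: Clamping jaw on the stand between gearbox and pad: aluminium block 120 (x) x 14 x 30 high, with a black rubber face sprung on pins in front of it. Origin at the lower middle of the relaxed rubber face, axes as the stand's. The crank drives it along the stand's +y by 15 mm per radian; it starts open. It first pushes the loose pad along, then presses it on the fence; the face then gives about 1 mm per 10 N, so about 0.07 rad of crank adds 10 N (the spring is used up at 7 mm).
- pad: Loose rigid practice pad, white plate with a skin-coloured top and three brown practice strokes, about 110 (x) x 70 (y) x 18 high, 0.25 kg, lying flat on the stand's base plate between jaw and fence, a few mm clear of both. Origin: centre of its underside. At the start the total slack between jaw, pad and fence is 18 to 34 mm, so snug comes after 1.2 to 2.4 rad of winding. It stands about 40 N of clamping, more crushes it; 15 to 25 N is a good snug hold, under 8 N is loose.
- crank (a joint): Angle of the crank (rad) about its vertical axis; 0 at the start, grows clockwise seen from above, which closes the jaw (hard stop at 3.6). At 0 the crank arm points along the stand's -x. It is stiff (0.4 N m friction, it stays where left and does not unwind under up to about 26 N of clamping): turning it at the handle takes about 6 N; each 10 N of clamping adds about 2 N.
- grip (a joint): Fold angle of the red handle (rad): 0 = folded flat along the crank arm, pointing at the crank's axis; 1.57 = upright, against its stop (working position). A friction hinge (0.12 N m) holds it at any angle; it starts between 0 and 0.25. The stop itself is rigid but sits on the lug below.
- lug (a joint): Bend (rad) of the springy steel lug (two cheeks at the arm's tip) that carries the handle's hinge and its stop; 0 at rest, grows when the handle is pushed outwards against its stop, 0.1 rad per 1 N m, i.e. per about 14 N at 70 mm from the hinge. Beyond 0.12 rad (about 17 N there, 25 N at mid-handle) it is strained.
- crank_hub (a point): Point on the crank's vertical axis at the height of the handle's hinge, 125 above the table (the crank arm's flat top face is at 106).
- grip_hinge (a point): Centre of the handle's horizontal hinge pin at the tip of the crank arm (steel, 16 wide), 70 from the crank's axis, 125 above the table. The hinge pin lies level, at right angles to the arm.
- grip_end (a point): Middle of the free end of the handle, 80 from the hinge; the red sleeve, 16 in diameter and 66 long (14 to 80 from the hinge), spins freely on the handle's own long axis. Folded, the sleeve lies 11 clear above the arm and can be pinched across from above.
- spare_pad: Bystander, not needed: a thinner practice pad, 120 x 80 x 12, standing or lying on the table; origin at the centre of its underside.
- water: Bystander, not needed: clear water bottle with green band, 66 diameter, 210 high, standing or lying on the table; origin at the centre of its underside.
- eraser: Bystander, not needed: white eraser 50 x 22 x 14, standing or lying on the table; origin at the centre of its underside.
- pencil: Bystander, not needed: black brow pencil 130 long, 10 thick, standing or lying on the table; origin at the centre of its underside.
- compact: Bystander, not needed: flat silver case 85 x 60 x 14, standing or lying on the table; origin at the centre of its underside.
- pigment_cup: Bystander, not needed: small white cup, 48 diameter, 35 high, standing or lying on the table; origin at the centre of its underside.
- pigment_jar: Bystander, not needed: amber jar with black lid, 44 diameter, 45 high, standing or lying on the table; origin at the centre of its underside.
Mind the look-alikes: they are no part of the job. What is shaped like the pad but black or purple is not meant.

How it is judged:
By the outcome, as a careful person would: the job done as asked, in the order asked, and still so for the second after the job is handed in, with the robot touching nothing.
It also fails if it takes over 72 s, if anything falls off the work surface, if the arm or the gripper's body presses on something with over 40 N, if the wrist force passes 120 N, or if a joint passes its speed limit or range.

ROBOT

A 6-joint arm with a two-finger parallel gripper is mounted at the origin on the work surface. World frame = base frame: x ahead of the robot, y to its left, z up, the work surface at z = 0. Lengths are in m, angles in rad, forces in N, time in s.
With the tool pointing down it reaches from about 0.35 to 0.775 m from the base axis. Payload 7.3 kg.
Tool frame: the origin (TCP) lies on the centre line of the jaws, within the pads' length; the fingertips stand 25 mm ahead of it and the grasp point (between the pads) lies 6 mm ahead of it; z points along the fingers, y is the direction in which the jaws open and shut (so a half turn about z gives the same grasp; the last joint's range is limited). The gripper opens to 92 mm and grips with 3 to 60 N. Pads are 19 mm wide; open, the fingers measure 130 mm over their backs; the gripper's body (75 mm by 190 mm) begins 47 mm behind the grasp point.
Start: joints at [-1.33, 0.342, 1.524, -0, 1.275, -0.146], TCP at [0.198, -0.486, 0.252] pointing down, gripper open.
Joint ranges: [-2.53, 2.53], [-0.77, 2.02], [0.04, 2.7], [-1, 4.14], [0.28, 2.66], [-3.11, 3.11]. Speed limits (rad/s): [2.57, 2.57, 3.14, 3.14, 3.14, 3.14].

INTERFACE

Orientations are given as [roll, pitch, yaw] about the fixed x, y, z axes, in that order (R = Rz(yaw) Ry(pitch) Rx(roll)).
In Python, from cell import telemetry, read_camera, workorder gives the robot as it stands.
- The arm moves only by the shell command python3 -m creep 'ROWS' [FORCE]. ROWS is JSON, one flat list of numbers, 5 for each row, row after row: the opening, from 0 (shut) to 1 (fully open), then the shift along the world's x, y, z in m, then the turn about the world's z in rad. A call has 1 to 12 rows; each row shifts and turns the pose as measured when the row begins; what a row does not reach is not made up. A row lasts 1/8 s, in which the tool goes at most 62.5 mm and 10.7 degrees, less where a joint would pass 70% of its speed; a pose out of reach is approached as far as the arm can. A call is refused whole if a number of a shift passes 0.0625 or a number of a turn 0.188, either way. A call with a gripper value outside its range is refused whole. The fingers move at their own pace and stop on an object; FORCE is the grip in N (left out, the last holds). Time passes only in rows, so rows that do not move let the fingers close. It gives the time, the measured TCP pose, the force and the opening at its end, in the units of the state.
- telemetry.observe(): the state, without advancing time (a new reading comes with each control period).
- read_camera(name): name is "scene" or "top" or "wrist"; returns a dict with "image" (384x512x3 uint8, red, green, blue), "fovy" (degrees; the focal length in pixels is half the picture's height over the tangent of half this angle, whatever the lens; pixels are square), "cx", "cy" (the principal point, pixels), "R" (3x3) and "t" (3): a world point X has camera coordinates R X + t. Camera axes: x right, y down, z forward; pixel columns grow to the right and rows downward; lengths in m; the calibration is good to about 2 mm. A picture is of the moment at which its call begins. There is no depth.
- workorder.hand_in(): hands the job in, once; it reports no verdict.
The state is a dict: "time": time; "qpos": joint angles; "qvel": joint speeds; "joint_efforts": joint torques, N m; "tool_pos": TCP position; "tool_rot": TCP orientation; "contact_force": force on the tool from outside, world axes, zero at the start; "torque": the same for the moment, N m; "opening": finger opening in m.
Only numpy, scipy, OpenCV 4.12 (cv2) and the standard library are available. Lean on these libraries where they do the work, as an engineer would, in place of code of your own. Each camera call takes 0.05 s, during which the arm holds its last target.

## Working session

There is one attempt and no reset: what is moved stays moved. The work goes in short steps, Python scripts to look and compute and a shell command to move; the robot and the scene stay as the last step left them, time stands still between calls to the robot, and variables do not carry over. Pictures are saved under pics/ and viewed, and the job is handed in when it is done.

```bash
ls; mkdir -p pics; python3 - <<'E'
from cell import telemetry, read_camera
import cv2,json
s=telemetry.observe();print(s)
for n in("scene","top","wrist"):
    c=read_camera(n);cv2.imwrite(f"pics/a_{n}.png",c["image"][:,:,::-1]);print(n,c["fovy"],c["cx"],c["cy"],c["R"],c["t"])
E
```

```text
pics
{'time': 0.0, 'qpos': array([-1.33002210e+00,  3.42730455e-01,  1.52499457e+00, -1.15641875e-05,
        1.27538558e+00, -1.46004715e-01]), 'qvel': array([ 6.24571370e-05,  2.27928395e-04, -1.48252028e-03,  1.33732959e-03,
        1.10429614e-03, -1.64144550e-03]), 'joint_efforts': array([ 1.23516391e-03, -4.31244707e+01, -2.44215649e+01,  7.17649539e-02,
        5.59275644e-02, -1.46168359e-04]), 'tool_pos': array([ 0.19796334, -0.48586214,  0.25104875]), 'tool_rot': array([-3.14008924e+00, -2.09901310e-04,  3.86782159e-01]), 'contact_force': array([0.32513759, 0.40683298, 0.14394419]), 'torque': array([-0.00810578, -0.02673932, -0.01484466]), 'opening': 0.09163028171918719}
scene 55.54289201334847 251.90756712660988 197.0472318499906 [[ 0.41842715  0.90814609  0.01376246]
 [ 0.49813156 -0.21679036 -0.83956351]
 [-0.75946275  0.35815168 -0.5430872 ]] [-0.21363491 -0.18427442  1.63514837]
top 51.85038945022441 255.98140429204574 191.88546072916364 [[ 0.00112702 -0.99985231 -0.01714902]
 [-0.99073105  0.001213   -0.1358327 ]
 [ 0.13583344  0.01714316 -0.99058336]] [-0.01315874  0.57804908  1.10795145]
wrist 70.02031779192404 256.8861275268081 189.2134213151211 [[ 0.37762174 -0.92595845 -0.00166154]
 [-0.89422514 -0.36514493  0.25890263]
 [-0.24033979 -0.09628148 -0.965902  ]] [-0.52391516 -0.03211412  0.3893733 ]
```

View pics/a_scene.png

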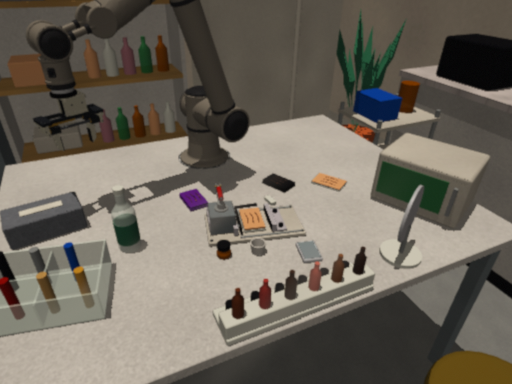

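View pics/a_top.png

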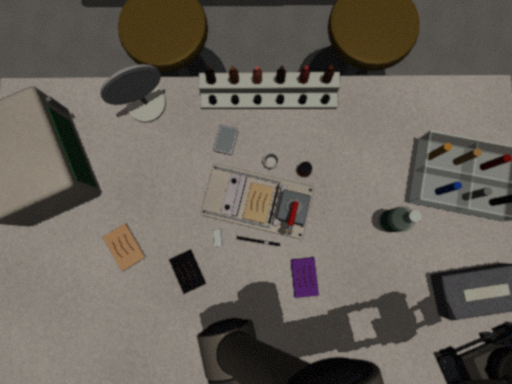

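View pics/a_wrist.png

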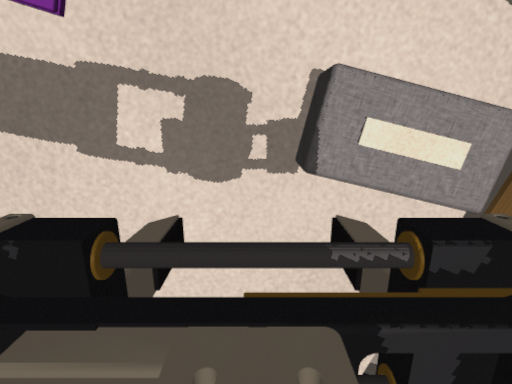

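```bash
python3 - <<'E'
import cv2
a=cv2.imread("pics/a_top.png")[155:250,195:325];cv2.imwrite("pics/a_topz.png",cv2.resize(a,None,fx=6,fy=6,interpolation=cv2.INTER_CUBIC))
a=cv2.imread("pics/a_scene.png")[170:260,170:320];cv2.imwrite("pics/a_scz.png",cv2.resize(a,None,fx=5,fy=5,interpolation=cv2.INTER_CUBIC))
E
```

```text
(no output)
```

View pics/a_topz.png

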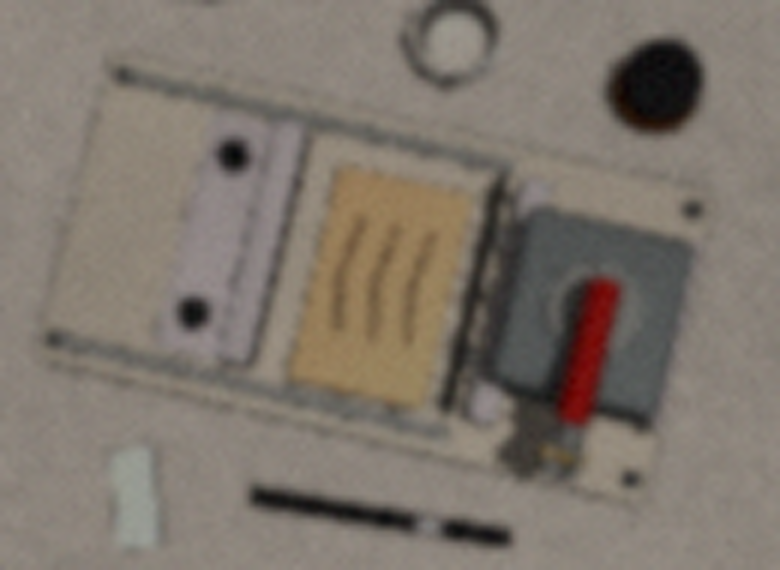

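View pics/a_scz.png

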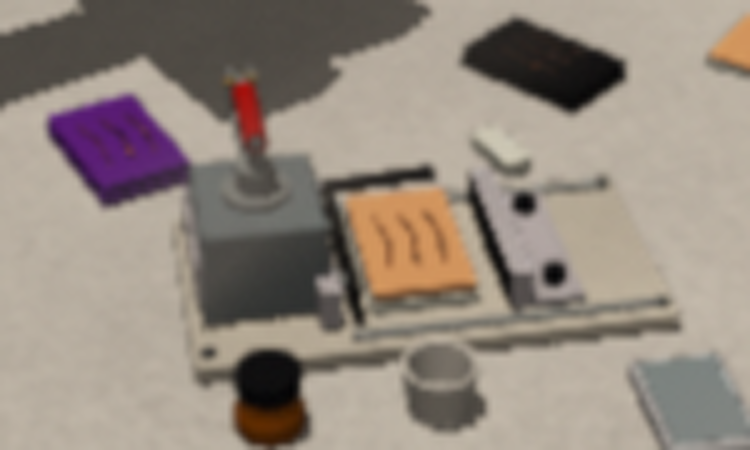

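```bash
cat > h.py <<'E'
import numpy as np, cv2
from cell import telemetry, read_camera
def proj(c,X):
    X=np.atleast_2d(X); p=X@np.array(c["R"]).T+c["t"]; f=192/np.tan(np.radians(c["fovy"]/2))
    return np.c_[c["cx"]+f*p[:,0]/p[:,2], c["cy"]+f*p[:,1]/p[:,2]]
def back(c,px,z):
    px=np.atleast_2d(px); f=192/np.tan(np.radians(c["fovy"]/2)); R=np.array(c["R"])
    d=np.c_[(px[:,0]-c["cx"])/f,(px[:,1]-c["cy"])/f,np.ones(len(px))]@R
    o=-R.T@np.array(c["t"]); s=(z-o[2])/d[:,2]
    return o+d*s[:,None]
def save(n,name,box=None,k=1):
    c=read_camera(n); a=c["image"][:,:,::-1]
    if box: a=a[box[1]:box[3],box[0]:box[2]]
    cv2.imwrite("pics/"+name,cv2.resize(a,None,fx=k,fy=k,interpolation=cv2.INTER_CUBIC)); return c
E
python3 - <<'E'
from h import *
c=read_camera("top")
z=lambda l:np.array([(195+u/6-.4,155+v/6-.4) for u,v in l])
P=back(c,z([(108,65),(708,185),(45,358),(640,500)]),.015);print(P.round(4))
print('d',np.linalg.norm(P[0]-P[1]),np.linalg.norm(P[0]-P[2]),np.linalg.norm(P[2]-P[3]),P.mean(0))
yd=(P[0]-P[1])+(P[2]-P[3]);xd=P[0]-P[2]+P[1]-P[3]
print(np.arctan2(-yd[0],yd[1]),np.arctan2(xd[1],xd[0]))
print('red free end, base, hinge',back(c,z([(605,282),(575,420),(558,455)]),.125).round(4))
print('gear top',back(c,z([(545,205),(695,245),(655,420),(495,385)]),.085).round(4))
E
```

```text
[[ 0.6616  0.1175  0.015 ]
 [ 0.6005 -0.1807  0.015 ]
 [ 0.5149  0.1462  0.015 ]
 [ 0.4458 -0.1449  0.015 ]]
d 0.3044156279656169 0.14951218282000675 0.2992133432204855 [ 0.55570459 -0.01548556  0.015     ]
-0.21761558471045972 -0.21069855707762009
red free end, base, hinge [[ 0.54   -0.1201  0.125 ]
 [ 0.4786 -0.1061  0.125 ]
 [ 0.4632 -0.0985  0.125 ]]
gear top [[ 0.5805 -0.0961  0.085 ]
 [ 0.5617 -0.1653  0.085 ]
 [ 0.4808 -0.1456  0.085 ]
 [ 0.4968 -0.0723  0.085 ]]
```

```bash
python3 -m creep '[1,0,0,0.06,0.185, 1,0.03,0.034,0.01,0.185, 1,0.03,0.034,0,0.185, 1,0.03,0.034,0,0.185, 1,0.03,0.034,0,0.185, 1,0.03,0.034,0,0.185, 1,0.03,0.034,0,0.185, 1,0.03,0.034,0,0.185, 1,0.03,0.034,0,0.185, 1,0.03,0.034,0,0.185, 1,0.03,0.034,0,0.185, 1,0.01,0.02,0,0.185]'; python3 - <<'E'
from h import *
s=telemetry.observe();print({k:np.round(s[k],4) for k in("time","qpos","tool_pos","tool_rot","contact_force")})
c=read_camera("top");print('bottle',back(c,(386,220),0.0),back(c,(414,215),.21))
E
```

```text
time: 1.7
tool_pos: [0.5148, -0.114, 0.3207]
tool_rot: [-3.138, -0.001, 2.642]
contact_force: [-0.4, -0.7, -0.1]
opening: 0.0922
{'time': np.float64(1.7), 'qpos': array([-0.3613,  0.3029,  1.3896, -0.0036,  1.4502, -1.4319]), 'tool_pos': array([ 0.5148, -0.114 ,  0.3207]), 'tool_rot': array([-3.1379e+00, -6.0000e-04,  2.6419e+00]), 'contact_force': array([-0.3765, -0.7076, -0.0532])}
bottle [[ 0.49898606 -0.39744977  0.        ]] [[ 0.49743023 -0.40058831  0.21      ]]
```

```bash
python3 -m creep '[1,0,0,0,0.145, 1,0,0,0,0.14, 1,0,0,-0.03,0, 1,0,0,0,0]'; python3 - <<'E'
from h import *
s=telemetry.observe();print({k:np.round(s[k],4) for k in("time","qpos","tool_pos","tool_rot","contact_force")})
c=save("wrist","b_w.png",k=1.5)
print(proj(c,[[.4625,-.103,.125],[.54,-.121,.125],[.53,-.1198,.106]]))
E
```

```text
time: 2.25
tool_pos: [0.5148, -0.1119, 0.2896]
tool_rot: [-3.139, -0.003, 2.941]
contact_force: [0.2, -0.7, -0.2]
opening: 0.0919
{'time': np.float64(2.25), 'qpos': array([-0.3578,  0.3197,  1.4505, -0.0031,  1.3735, -1.7277]), 'tool_pos': array([ 0.5148, -0.1119,  0.2896]), 'tool_rot': array([-3.1389e+00, -2.5000e-03,  2.9413e+00]), 'contact_force': array([ 0.1836, -0.6931, -0.1955])}
[[255.11929863 132.04677467]
 [253.2515322  203.3751834 ]
 [252.79066989 190.49855937]]
```

View pics/b_w.png

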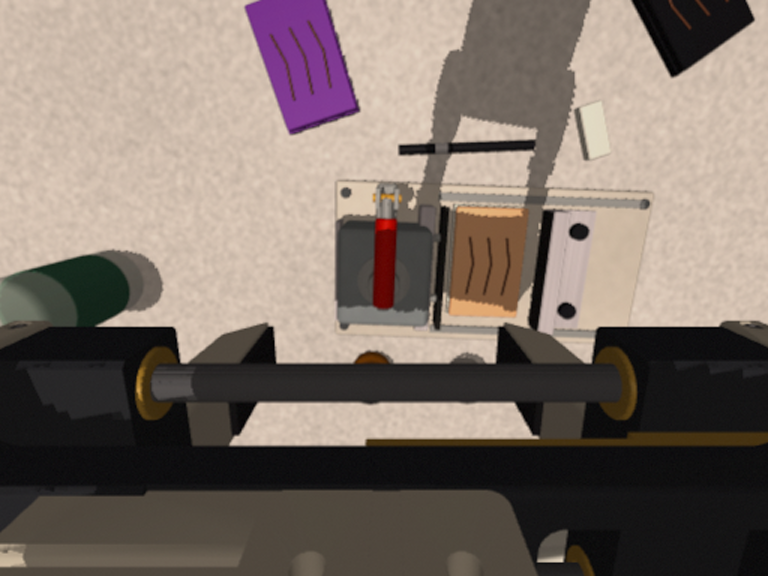

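```bash
python3 - <<'E'
from h import *
c=read_camera("wrist")
z=lambda l:np.array(l)/1.5-.2
P=back(c,z([(387,197),(386,219),(384,306)]),.125);print('hinge,base,end',P.round(4), np.linalg.norm(P[2]-P[1]))
print('end if .14',back(c,z([(384,306)]),.14))
g=back(c,z([(339,222),(431,227),(335,325),(432,325)]),.085);print(g.round(4),g.mean(0))
b=back(c,z([(336,180),(652,193),(337,334),(627,340)]),.015);print(b.round(4))
s=save("scene","b_s.png",(170,140,330,250),5)
for g_ in(0,.1,.2,.3):
  u=np.array([.9767,-.2147]);h=np.array([.4625,-.103])
  print(g_,(proj(s,[[*h,.125],[*(h+u*.08*np.cos(g_)),.125+.08*np.sin(g_)]])-[170,140])*5)
E
```

```text
hinge,base,end [[ 0.4637 -0.1006  0.125 ]
 [ 0.4788 -0.1044  0.125 ]
 [ 0.5431 -0.1189  0.125 ]] 0.06597720634806357
end if .14 [[ 0.53833093 -0.11785365  0.14      ]]
[[ 0.4777 -0.1436  0.085 ]
 [ 0.4966 -0.0703  0.085 ]
 [ 0.5645 -0.1674  0.085 ]
 [ 0.5813 -0.0841  0.085 ]] [ 0.53003086 -0.11634708  0.085     ]
[[ 0.444  -0.1468  0.015 ]
 [ 0.5167  0.1508  0.015 ]
 [ 0.599  -0.1821  0.015 ]
 [ 0.6666  0.1196  0.015 ]]
0 [[236.48457649 228.79749444]
 [254.29314184 295.28892679]]
0.1 [[236.48457649 228.79749444]
 [253.7723367  283.95899332]]
0.2 [[236.48457649 228.79749444]
 [253.06397946 271.96659786]]
0.3 [[236.48457649 228.79749444]
 [252.17485928 259.44925147]]
```

View pics/b_s.png

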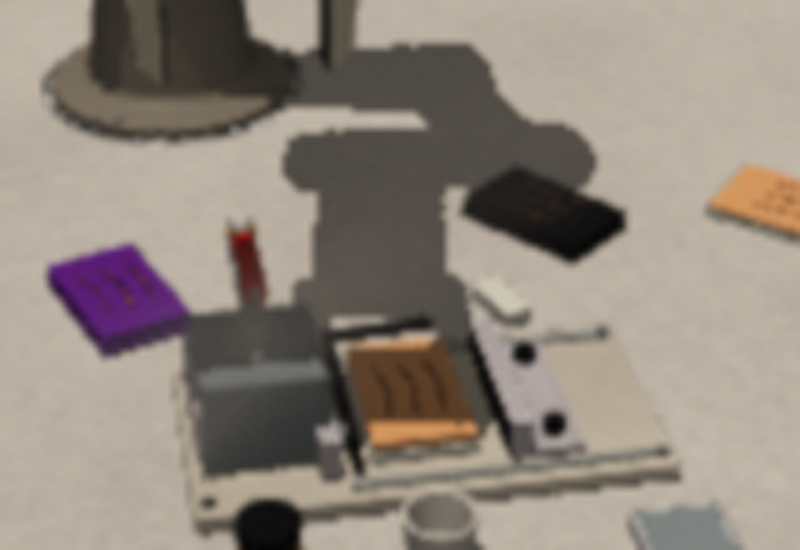

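```bash
python3 -m creep '[0.5,-0.0025,0,-0.05,-0.02, 0.5,0,0,-0.05,0, 0.5,0,0,-0.03,0, 0.5,0,0,-0.02,0, 0.5,0,0,0,0]' 15; python3 - <<'E'
from h import *
save("wrist","c_w.png",k=1.5)
s=telemetry.observe();print(s["tool_pos"])
E
```

```text
time: 3.02
tool_pos: [0.5173, -0.1144, 0.1454]
tool_rot: [-3.136, 0.018, 2.918]
contact_force: [-0.4, 0.2, -0.7]
opening: 0.048
[ 0.51795345 -0.11459068  0.14642143]
```

View pics/c_w.png

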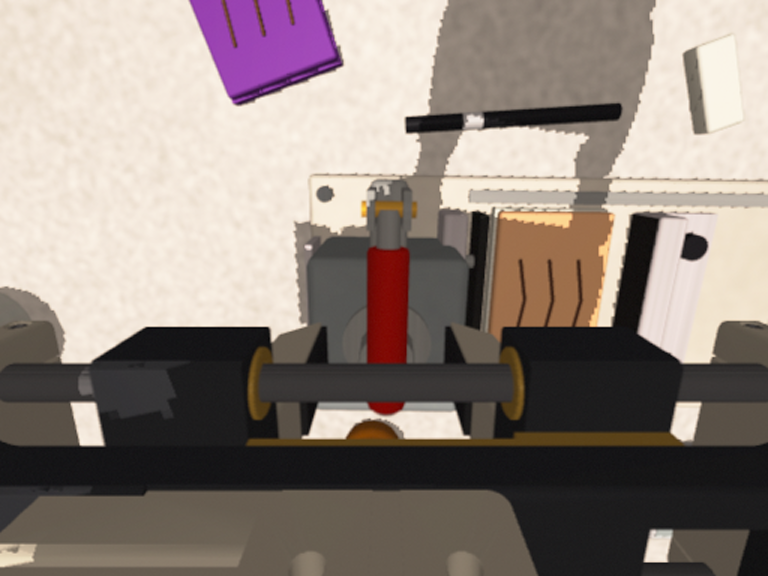

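```bash
python3 -m creep '[0.5,-0.005,0.002,-0.009,0, 0.5,0,0,0,0, 0.1,0,0,0,0, 0.1,0,0,0,0, 0.1,0,0,0,0, 0.1,0,0,0,0]' 15; python3 - <<'E'
from h import *
save("wrist","d_w.png",k=1.5)
s=telemetry.observe();print(s["tool_pos"],s["tool_rot"],s["contact_force"],s["opening"])
E
```

```text
time: 3.82
tool_pos: [0.5147, -0.1132, 0.1408]
tool_rot: [-3.135, 0.027, 2.918]
contact_force: [-0.2, -0.9, -0.1]
opening: 0.0154
[ 0.51462745 -0.1132124   0.14071459] [-3.13466348  0.02664657  2.91767402] [-0.84650871  0.11665276  0.17498234] 0.015422886080539041
```

View pics/d_w.png

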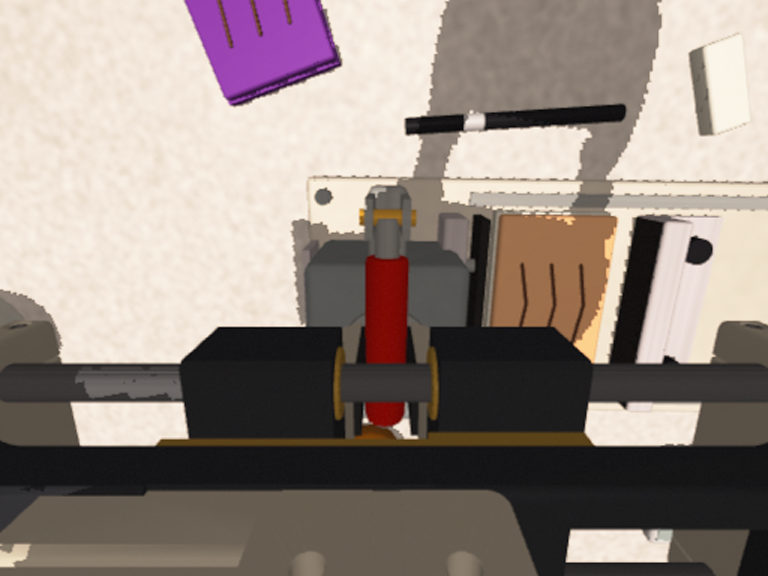

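```bash
python3 -m creep '[0.1,-0.0005,0,0.0085,0, 0.1,-0.002,0.0005,0.0085,0, 0.1,-0.0035,0.0008,0.008,0, 0.1,0,0,0,0]' 15; python3 - <<'E'
from h import *
s=telemetry.observe();print(s["tool_pos"],s["tool_rot"],s["contact_force"],s["opening"])
d=(s["tool_pos"]-[.4635,-.101,.125+.0157]);u=np.array([.9755,-.22]);r=d[:2]@u;print(r,d[2],np.hypot(r,d[2]),np.arctan2(d[2],r),'lat',d[:2]@[.22,.9755])
E
```

```text
time: 4.38
tool_pos: [0.5075, -0.1115, 0.1664]
tool_rot: [-3.135, 0.024, 2.917]
contact_force: [-0.5, 0.6, -4.0]
opening: 0.0156
[ 0.50752137 -0.11145541  0.16640654] [-3.13532018  0.02428586  2.91735472] [-0.48841228  0.55344335 -3.97806829] 0.015617775089070097
0.0452430375184343 0.025706543968145507 0.05203613020470154 0.5166996944060451 lat -0.0005145477883123788
```

```bash
python3 -m creep '[0.1,-0.0045,0.001,0.0078,0, 0.1,-0.006,0.0014,0.0064,0, 0.1,-0.0071,0.0016,0.0053,0, 0.1,-0.0078,0.0018,0.004,0, 0.1,0,0,0,0]' 15; python3 - <<'E'
from h import *
s=telemetry.observe();print(s["tool_pos"],s["tool_rot"],s["contact_force"],s["opening"])
d=(s["tool_pos"]-[.4635,-.101,.125+.0157]);u=np.array([.9755,-.22]);r=d[:2]@u;print(r,d[2],np.hypot(r,d[2]),np.arctan2(d[2],r),'lat',d[:2]@[.22,.9755])
save("scene","e_s.png",(170,140,330,250),5)
E
```

```text
time: 5.0
tool_pos: [0.4811, -0.1053, 0.1923]
tool_rot: [-3.135, 0.028, 2.917]
contact_force: [1.3, 0.3, -5.2]
opening: 0.0155
[ 0.48113313 -0.10527897  0.19229554] [-3.13540499  0.02761164  2.91735378] [ 1.32241197  0.30807564 -5.15250759] 0.015462335160730787
0.01814249295126798 0.051595541602723616 0.05469232088479325 1.2326709468657089 lat -0.0002948427982222852
```

View pics/e_s.png

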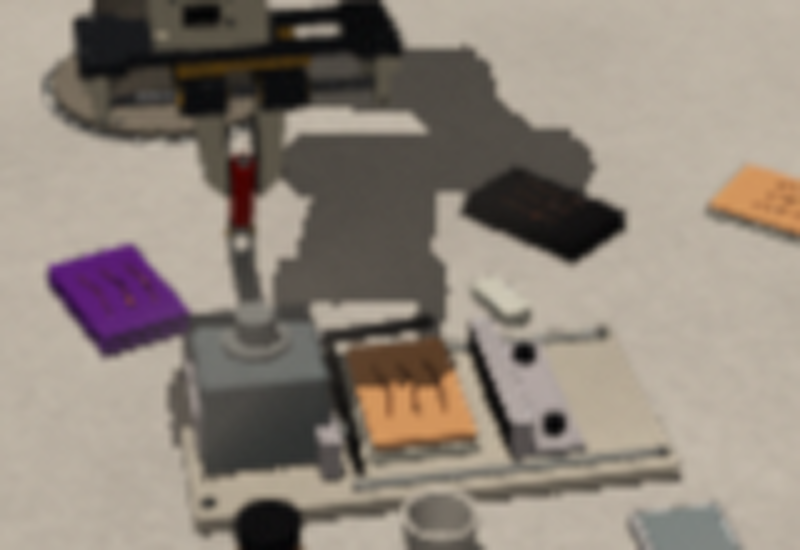

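```bash
python3 -m creep '[0.1,-0.006,0.0014,0.0,0, 0.1,-0.006,0.0014,0,0, 0.1,0,0,0,0]' 15;python3 -m creep '[0.1,-0.003,0.0007,0,0, 0.1,0,0,0,0]';python3 -m creep '[0.1,-0.002,0.0004,0,0, 0.1,0,0,0,0]'
```

```text
time: 5.42
tool_pos: [0.473, -0.1035, 0.1949]
tool_rot: [-3.135, 0.039, 2.917]
contact_force: [1.5, 1.6, -4.8]
opening: 0.0153
time: 5.68
tool_pos: [0.4708, -0.103, 0.1953]
tool_rot: [-3.135, 0.042, 2.917]
contact_force: [3.1, 0.7, -1.3]
opening: 0.0156
time: 5.92
tool_pos: [0.4694, -0.1027, 0.1956]
tool_rot: [-3.135, 0.043, 2.917]
contact_force: [3.1, 1.5, -0.5]
opening: 0.0154
```

```bash
for i in 1; do python3 -m creep '[0.1,-0.003,0.0006,0,0, 0.1,0,0,0,0]';python3 -m creep '[0.1,-0.002,0.0004,0,0, 0.1,0,0,0,0]';done; python3 - <<'E'
from h import *
save("wrist","f_w.png",k=1.5)
E
```

```text
time: 6.18
tool_pos: [0.467, -0.1021, 0.1961]
tool_rot: [-3.135, 0.045, 2.917]
contact_force: [4.3, 1.7, -0.0]
opening: 0.0152
time: 6.42
tool_pos: [0.4654, -0.1018, 0.1963]
tool_rot: [-3.135, 0.046, 2.917]
contact_force: [4.1, 1.6, 0.5]
opening: 0.015
```

View pics/f_w.png

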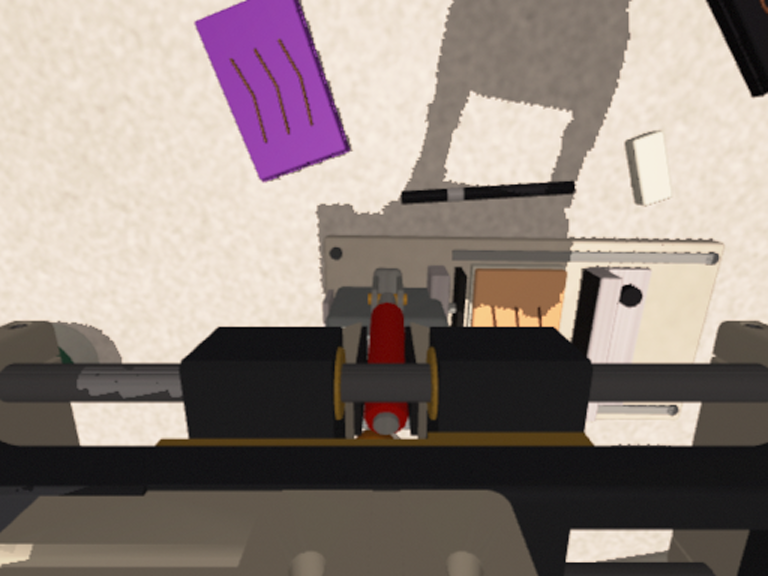

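```bash
python3 - <<'E'
from h import *
c=read_camera("wrist")
u=np.array([.9755,-.22]);h=np.array([.4635,-.101])
for g in(1.1,1.2,1.3,1.4,1.5,1.57): print(g,proj(c,[[*(h+u*.08*np.cos(g)),.125+.08*np.sin(g)],[*h,.125]])*1.5)
s=telemetry.observe();print(s["contact_force"],s["torque"],s["tool_pos"])
s=save("scene","f_s.png",(170,140,330,250),5)
for g in(1.1,1.2,1.3,1.4,1.5,1.57): print(g,(proj(s,[[*(h+u*.08*np.cos(g)),.125+.08*np.sin(g)]])-[170,140])*5)
E
```

```text
1.1 [[384.86187472 455.8559613 ]
 [385.65953979 301.53771675]]
1.2 [[384.73632363 445.66145908]
 [385.65953979 301.53771675]]
1.3 [[384.61561531 432.66787113]
 [385.65953979 301.53771675]]
1.4 [[384.50313432 416.9112137 ]
 [385.65953979 301.53771675]]
1.5 [[384.40243812 398.5498542 ]
 [385.65953979 301.53771675]]
1.57 [[384.3408504  384.29847215]
 [385.65953979 301.53771675]]
[3.92095546 0.59025963 0.7188657 ] [ 0.26915559 -0.95609362  0.00462337] [ 0.46539093 -0.10180908  0.19629878]
1.1 [[243.50094486 158.95356599]]
1.2 [[241.71406812 148.57655778]]
1.3 [[239.9229133  139.12860552]]
1.4 [[238.14825745 130.7070366 ]]
1.5 [[236.41012417 123.39322786]]
1.57 [[235.22537625 118.9680872 ]]
```

View pics/f_s.png

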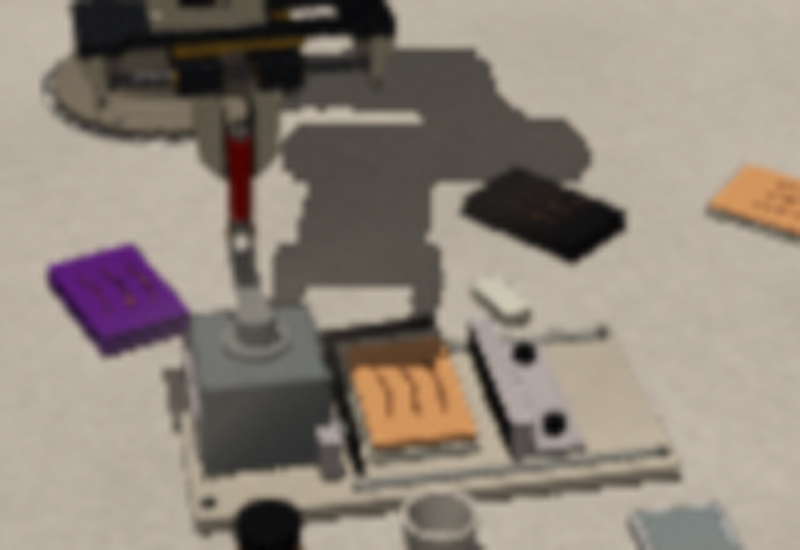

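```bash
python3 -m creep '[0.35,0,0,0,0, 0.35,0,0,0,0, 0.35,0.0095,-0.0021,0,0, 0.35,0.002,0,0,0, 0.35,0,0,0,0]' 35; python3 - <<'E'
from h import *
c=save("wrist","g_w.png",k=1.5)
u=np.array([.9755,-.22]);h=np.array([.4635,-.101])
for g in(1.2,1.3,1.4,1.5): print(g,proj(c,[[*(h+u*.08*np.cos(g)),.125+.08*np.sin(g)],[*h,.125]])*1.5)
s=telemetry.observe();print(s["contact_force"],s["torque"],s["tool_pos"])
E
```

```text
time: 7.2
tool_pos: [0.4745, -0.1038, 0.1944]
tool_rot: [-3.134, 0.037, 2.917]
contact_force: [-0.5, -0.7, -0.4]
opening: 0.0321
1.2 [[384.55420308 427.42284287]
 [385.68053824 286.57747951]]
1.3 [[384.42664742 413.19685217]
 [385.68053824 286.57747951]]
1.4 [[384.31013924 396.15823808]
 [385.68053824 286.57747951]]
1.5 [[384.2086698  376.49940795]
 [385.68053824 286.57747951]]
[-0.63086825  0.29236223 -0.41649663] [ 0.04506753 -0.15268603 -0.00715759] [ 0.47446604 -0.10383771  0.19443569]
```

View pics/g_w.png

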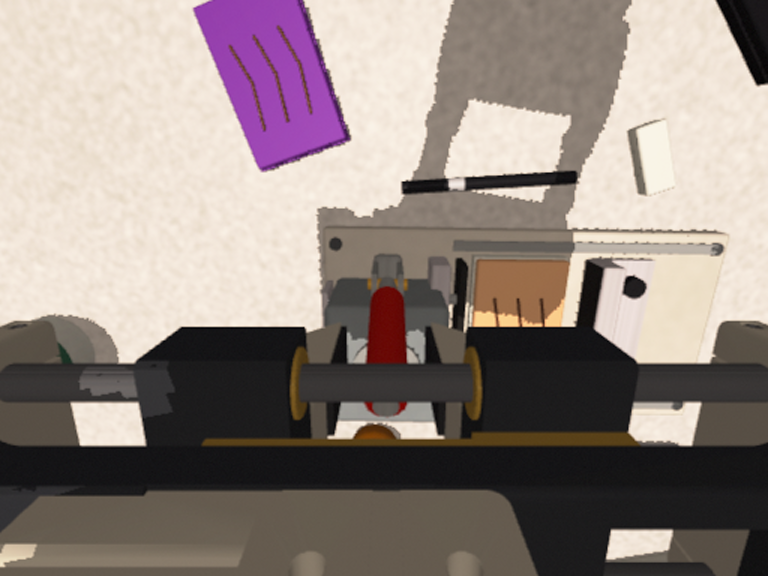

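```bash
python3 -m creep '[0.05,0,0,0,0, 0.05,0,0,0,0, 0.05,0,0,0,0]' 35;python3 -m creep '[0.05,-0.003,0.0007,0.0005,0, 0.05,0,0,0,0]';python3 -m creep '[0.05,-0.004,0.0009,0.0,0, 0.05,0,0,0,0]';python3 -m creep '[0.05,-0.003,0.0007,0.0,0, 0.05,0,0,0,0]'
```

```text
time: 7.62
tool_pos: [0.4743, -0.1035, 0.1944]
tool_rot: [-3.135, 0.036, 2.917]
contact_force: [0.5, 1.0, -0.8]
opening: 0.0154
time: 7.88
tool_pos: [0.4731, -0.1031, 0.1948]
tool_rot: [-3.135, 0.042, 2.917]
contact_force: [2.8, -0.4, -4.1]
opening: 0.0154
time: 8.12
tool_pos: [0.4715, -0.1028, 0.1951]
tool_rot: [-3.135, 0.048, 2.916]
contact_force: [2.6, 0.0, -5.9]
opening: 0.0153
time: 8.38
tool_pos: [0.4703, -0.1025, 0.1953]
tool_rot: [-3.135, 0.054, 2.916]
contact_force: [3.7, -0.4, -4.3]
opening: 0.0149
```

```bash
python3 -m creep '[0.05,-0.004,0.0009,-0.0005,0, 0.05,-0.003,0.0007,-0.0005,0, 0.05,0,0,0,0]';python3 -m creep '[0.05,-0.004,0.0009,-0.0005,0, 0.05,-0.002,0.0004,0,0, 0.05,0,0,0,0]'; python3 - <<'E'
from h import *
c=save("wrist","i_w.png",k=1.5)
u=np.array([.9755,-.22]);h=np.array([.4635,-.101])
for g in(1.3,1.4,1.5,1.57): print(g,proj(c,[[*(h+u*.08*np.cos(g)),.125+.08*np.sin(g)],[*h,.125]])*1.5)
s=telemetry.observe();print(s["contact_force"],s["torque"],s["tool_pos"])
E
```

```text
time: 8.75
tool_pos: [0.4675, -0.1019, 0.1958]
tool_rot: [-3.136, 0.067, 2.915]
contact_force: [4.0, 0.5, -7.8]
opening: 0.0152
time: 9.12
tool_pos: [0.4651, -0.1014, 0.196]
tool_rot: [-3.136, 0.077, 2.915]
contact_force: [4.9, -0.4, -5.7]
opening: 0.015
1.3 [[383.71269114 433.46741214]
 [384.84063525 298.48005561]]
1.4 [[383.51871377 418.36093526]
 [384.84063525 298.48005561]]
1.5 [[383.33403904 400.57580812]
 [384.84063525 298.48005561]]
1.57 [[383.21326917 386.66365556]
 [384.84063525 298.48005561]]
[ 5.7450523  -0.1237587  -6.75495495] [ 0.18488912 -1.25261271  0.03359298] [ 0.46500973 -0.10131004  0.19596023]
```

View pics/i_w.png

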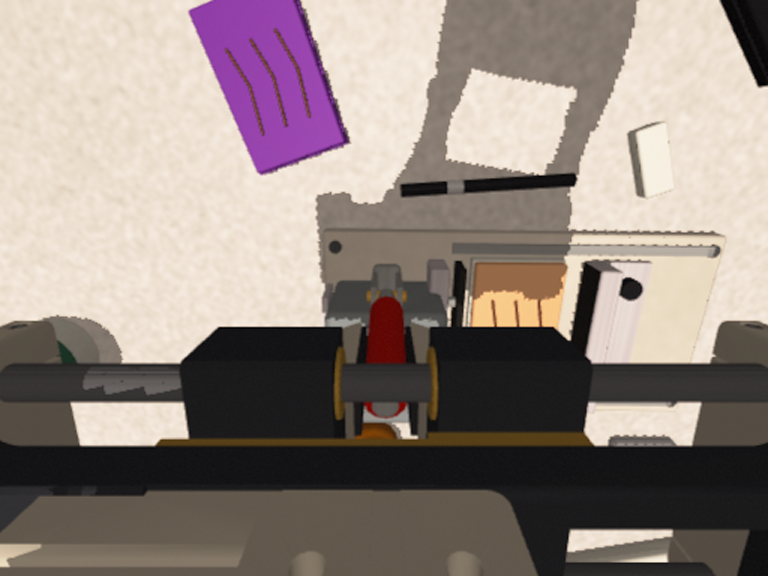

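```bash
python3 -m creep '[0.35,0,0,0,0, 0.35,0,0,0,0, 0.35,0.018,-0.0041,-0.003,0, 0.35,0.018,-0.0041,0,0, 0,0,0,0,0, 0,0,0,0,0, 0,0,0,0,0]' 20; python3 - <<'E'
from h import *
s=telemetry.observe();print(s["contact_force"],s["torque"],s["tool_pos"],s["tool_rot"],s["opening"])
c=save("wrist","j_w.png",k=1.5)
u=np.array([.9755,-.22]);h=np.array([.4635,-.101])
for g in(1.3,1.4,1.5,1.57): print(g,proj(c,[[*(h+u*.08*np.cos(g)),.125+.08*np.sin(g)],[*h,.125]])*1.5)
E
```

```text
time: 10.05
tool_pos: [0.4977, -0.1092, 0.1933]
tool_rot: [-3.134, 0.071, 2.916]
contact_force: [0.0, 0.2, 0.2]
opening: 0.0069
[0.00236166 0.23056386 0.1748704 ] [ 0.07502138 -0.0940848   0.03033947] [ 0.49768054 -0.10916041  0.19326179] [-3.13442101  0.07087325  2.91553436] 0.006854133423326622
1.3 [[384.48835347 353.64448947]
 [385.69843477 236.68365652]]
1.4 [[384.3132173  334.19779873]
 [385.69843477 236.68365652]]
1.5 [[384.14928406 312.00883773]
 [385.69843477 236.68365652]]
1.57 [[384.0441622  295.04472276]
 [385.69843477 236.68365652]]
```

View pics/j_w.png

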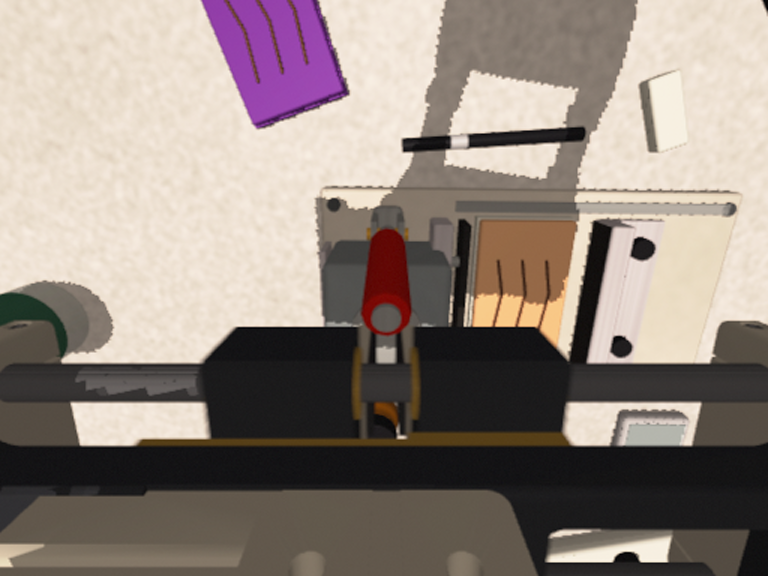

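```bash
python3 -m creep '[0,0,0,0,0, 0,-0.006,0.0014,0,0, 0,0,0,0,0]' 20;python3 -m creep '[0,-0.003,0.0007,0,0, 0,0,0,0,0]';python3 -m creep '[0,-0.003,0.0007,0,0, 0,0,0,0,0]';python3 -m creep '[0,-0.003,0.0007,0,0, 0,0,0,0,0]'
```

```text
time: 10.48
tool_pos: [0.4906, -0.1075, 0.1934]
tool_rot: [-3.134, 0.071, 2.916]
contact_force: [-0.0, 0.2, 0.7]
opening: 0.001
time: 10.72
tool_pos: [0.4877, -0.1069, 0.1937]
tool_rot: [-3.134, 0.072, 2.915]
contact_force: [0.6, -0.3, -0.7]
opening: 0.0008
time: 10.98
tool_pos: [0.4851, -0.1063, 0.194]
tool_rot: [-3.134, 0.073, 2.915]
contact_force: [1.3, -0.5, 0.4]
opening: 0.0007
time: 11.22
tool_pos: [0.4822, -0.1057, 0.1943]
tool_rot: [-3.134, 0.074, 2.915]
contact_force: [1.5, -0.2, 0.8]
opening: 0.0003
```

Contact at the ~1.5 N hinge friction. I'll continue in small steps until the stop is felt.

```bash
python3 -m creep '[0,-0.003,0.0007,0,0, 0,0,0,0,0]';python3 -m creep '[0,-0.002,0.0004,0,0, 0,0,0,0,0]';python3 -m creep '[0,-0.0015,0.0003,0,0, 0,0,0,0,0]'
```

```text
time: 11.48
tool_pos: [0.4792, -0.105, 0.1945]
tool_rot: [-3.134, 0.075, 2.915]
contact_force: [2.5, 0.3, 1.4]
opening: 0.0003
time: 11.72
tool_pos: [0.4777, -0.1048, 0.1947]
tool_rot: [-3.134, 0.077, 2.915]
contact_force: [2.7, -0.5, -0.5]
opening: 0.0001
time: 11.98
tool_pos: [0.4768, -0.1046, 0.1948]
tool_rot: [-3.134, 0.078, 2.915]
contact_force: [4.5, -1.2, 0.3]
opening: 0.0003
```

```bash
python3 - <<'E'
from h import *
c=save("wrist","k_w.png",k=1.5)
u=np.array([.9755,-.22]);h=np.array([.4635,-.101])
for g in(1.4,1.5,1.57): print(g,proj(c,[[*(h+u*.08*np.cos(g)),.125+.08*np.sin(g)],[*h,.125]])*1.5)
E
```

```text
1.4 [[385.00992756 390.29163687]
 [386.16724164 276.76950241]]
1.5 [[384.86400876 371.09179773]
 [386.16724164 276.76950241]]
1.57 [[384.76961821 356.18498553]
 [386.16724164 276.76950241]]
```

View pics/k_w.png

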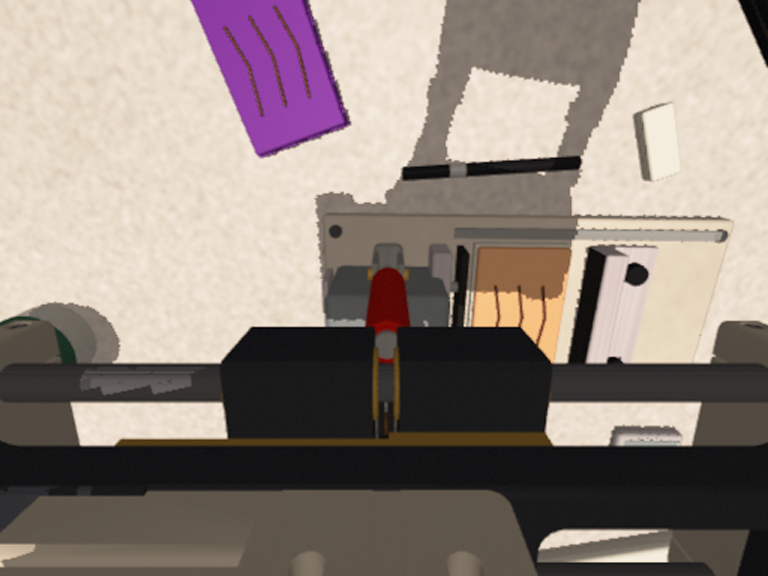

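```bash
python3 -m creep '[0,-0.001,0.0002,0,0, 0,0,0,0,0]';python3 -m creep '[0,-0.001,0.0002,0,0, 0,0,0,0,0]'
```

```text
time: 12.28
tool_pos: [0.4763, -0.1045, 0.1949]
tool_rot: [-3.134, 0.079, 2.915]
contact_force: [5.1, -0.2, -0.5]
opening: 0.0007
time: 12.52
tool_pos: [0.476, -0.1044, 0.195]
tool_rot: [-3.134, 0.081, 2.915]
contact_force: [6.3, -0.5, -0.7]
opening: 0.0003
```

```bash
python3 -m creep '[0,0.012,-0.0027,0,0, 0,0.012,-0.0027,0,0, 0.5,0,0,0,0, 0.5,0,0,0,0, 0.5,0,0,0,0]'; python3 - <<'E'
from h import *
s=telemetry.observe();print(s["contact_force"],s["tool_pos"],s["tool_rot"],s["opening"])
c=save("wrist","l_w.png",k=1.5)
u=np.array([.9755,-.22]);h=np.array([.4635,-.101])
for g in(1.4,1.5,1.57): print(g,proj(c,[[*(h+u*.08*np.cos(g)),.125+.08*np.sin(g)],[*h,.125]])*1.5)
E
```

```text
time: 13.15
tool_pos: [0.4989, -0.1094, 0.1933]
tool_rot: [-3.134, 0.073, 2.915]
contact_force: [-0.2, 0.5, 0.3]
opening: 0.0261
[-0.19428283  0.46565558  0.32024954] [ 0.49894416 -0.10944663  0.19330957] [-3.13441598  0.07297038  2.91540853] 0.026148336904063083
1.4 [[384.20979188 330.51202853]
 [385.63011294 233.77765785]]
1.5 [[384.03934669 308.17536759]
 [385.63011294 233.77765785]]
1.57 [[383.92982997 291.1055479 ]
 [385.63011294 233.77765785]]
```

View pics/l_w.png

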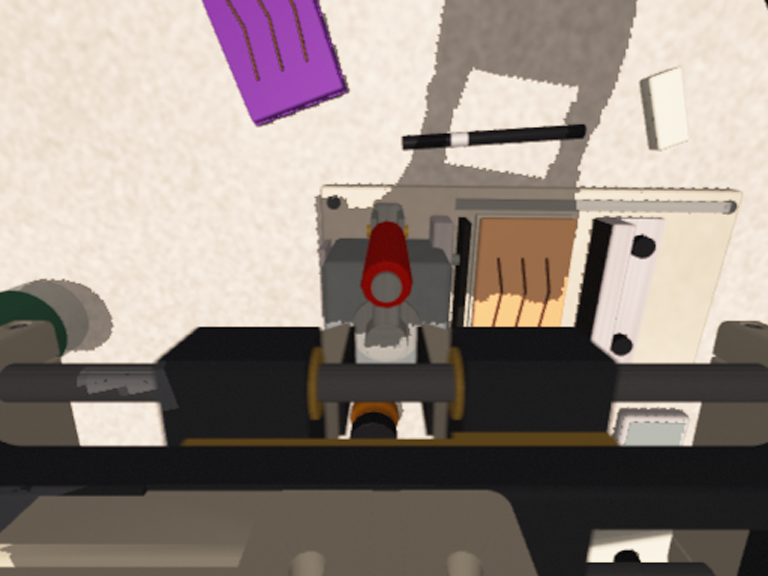

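```bash
python3 -c "
from h import *
c=read_camera('wrist');print(back(c,np.array([387,287])/1.5-.2,.205))"; python3 -m creep '[0.5,-0.012,0.0027,-0.004,0, 0.5,-0.012,0.0027,-0.004,0, 0.5,-0.012,0.0027,-0.004,0, 0.5,0,0,0,0]' 25
```

```text
[[ 0.46236385 -0.09988725  0.205     ]]
time: 13.75
tool_pos: [0.461, -0.1009, 0.1812]
tool_rot: [-3.134, 0.074, 2.915]
contact_force: [-0.0, -0.5, -0.2]
opening: 0.0458
```

```bash
python3 -m creep '[0.05,0.0015,0.0005,0,0, 0.05,0,0,0,0, 0.05,0,0,0,0, 0.05,0,0,0,0]' 25; python3 - <<'E'
from h import *
c=save("wrist","m_w.png",k=1.5)
s=telemetry.observe();print(s["contact_force"],s["torque"],s["tool_pos"],s["qpos"])
hub=np.array([.531,-.117]);p=np.array(s["tool_pos"][:2])
ph0=np.arctan2(*(p-hub)[::-1]);R=np.linalg.norm(p-hub);print(ph0,R)
for t in np.arange(0,2.6,.15):
  q=hub+R*np.array([np.cos(ph0-t),np.sin(ph0-t)]);q2=hub+R*np.array([np.cos(ph0-t-.15),np.sin(ph0-t-.15)]);print(round(t,2),q.round(4),(q2-q).round(4))
E
```

```text
time: 14.25
tool_pos: [0.4639, -0.1008, 0.1819]
tool_rot: [-3.134, 0.076, 2.915]
contact_force: [-0.8, -0.6, 0.9]
opening: 0.0154
[ 0.01032754 -0.47807737  0.47700544] [ 0.17001324 -0.05983066  0.03929047] [ 0.46390085 -0.10080668  0.18188889] [-0.3781115   0.28792843  1.81984854  0.00488185  0.95794694 -1.72491595]
2.9047864997378374 0.06902549927421495
0.0 [ 0.4639 -0.1008] [0.0032 0.0098]
0.15 [ 0.4671 -0.091 ] [0.0046 0.0093]
0.3 [ 0.4717 -0.0817] [0.0059 0.0085]
0.45 [ 0.4776 -0.0732] [0.0071 0.0075]
0.6 [ 0.4848 -0.0657] [0.0082 0.0063]
0.75 [ 0.4929 -0.0594] [0.009 0.005]
0.9 [ 0.502  -0.0544] [0.0097 0.0036]
1.05 [ 0.5117 -0.0507] [0.0101 0.0021]
1.2 [ 0.5218 -0.0486] [0.0103 0.0006]
1.35 [ 0.5321 -0.048 ] [ 0.0103 -0.0009]
1.5 [ 0.5424 -0.0489] [ 0.01   -0.0025]
1.65 [ 0.5525 -0.0514] [ 0.0096 -0.0039]
1.8 [ 0.562  -0.0553] [ 0.0089 -0.0053]
1.95 [ 0.5709 -0.0607] [ 0.008  -0.0066]
2.1 [ 0.5789 -0.0673] [ 0.0069 -0.0077]
2.25 [ 0.5857 -0.075 ] [ 0.0057 -0.0087]
2.4 [ 0.5914 -0.0836] [ 0.0043 -0.0094]
2.55 [ 0.5957 -0.093 ] [ 0.0029 -0.0099]
```

View pics/m_w.png

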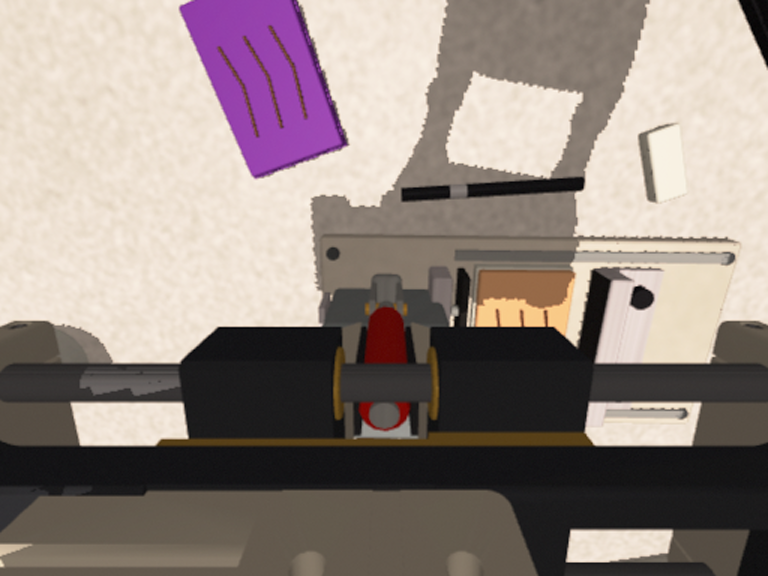

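```bash
cat > st.py <<'E'
from h import *
import sys
s=telemetry.observe();hub=np.array([.531,-.117]);p=np.array(s["tool_pos"][:2]);d=p-hub
ph=np.arctan2(d[1],d[0]);t=2.905-ph;R=np.linalg.norm(d);er=d/R;et=np.array([np.sin(ph),-np.cos(ph)])
F=np.array(s["contact_force"])
print('crank',t.round(3),'R',R.round(4),'yaw t',round(2.915-s["tool_rot"][2],3),'Ft',-(F[:2]@et).round(2),'Fr(+out on handle)',-(F[:2]@er).round(2),'Fz',F[2].round(1),'rot',s["tool_rot"].round(3),'z',s["tool_pos"][2].round(4),'op',s["opening"].round(4),'T',s["time"])
for k in range(5):
  f=lambda a:hub+.069*np.array([np.cos(2.905-a),np.sin(2.905-a)])
  st=float(sys.argv[1]) if len(sys.argv)>1 else .15
  print((f(t+st*(k+1))-(p if k==0 else f(t+st*k))).round(4))
E
python3 -m creep '[0.05,0.0032,0.0098,0,-0.15, 0.05,0.0046,0.0093,0,-0.15, 0.05,0.0059,0.0085,0,-0.15]' 25; python3 st.py
```

```text
time: 14.68
tool_pos: [0.4758, -0.0761, 0.1818]
tool_rot: [-3.126, 0.074, 2.452]
contact_force: [-3.1, -4.7, 2.0]
opening: 0.0154Traceback (most recent call last):
  File "st.py", line 6, in <module>
    print('crank',t.round(3),'R',R.round(4),'yaw t',round(2.915-s["tool_rot"][2],3),'Ft',-(F[:2]@et).round(2),'Fr(+out on handle)',-(F[:2]@er).round(2),'Fz',F[2].round(1),'rot',s["tool_rot"].round(3),'z',s["tool_pos"][2].round(4),'op',s["opening"].round(4),'T',s["time"])
                                                                                                                                                                                                                                           ^^^^^^^^^^^^^^^^^^
AttributeError: 'float' object has no attribute 'round'
```

```bash
sed -i "s/s\[\"opening\"\].round(4)/round(s['opening'],4)/" st.py; python3 st.py
```

```text
crank 0.401 R 0.0687 yaw t 0.463 Ft 5.57 Fr(+out on handle) 0.32 Fz 2.0 rot [-3.126  0.074  2.452] z 0.1818 op 0.0154 T 14.675
[0.0065 0.008 ]
[0.0079 0.0067]
[0.0088 0.0055]
[0.0095 0.0041]
[0.01   0.0026]
```

```bash
python3 -m creep '[0.05,0.0065,0.008,0,-0.12, 0.05,0.0079,0.0067,0,-0.15, 0.05,0.0088,0.0055,0,-0.15, 0.05,0.0095,0.0041,0,-0.15]' 25; python3 st.py .1; python3 -c "
from h import *
save('top','n_t.png',(195,155,325,250),6)"
```

```text
time: 15.18
tool_pos: [0.5049, -0.054, 0.1818]
tool_rot: [-3.113, 0.075, 1.864]
contact_force: [-6.8, -3.2, 4.8]
opening: 0.0155
crank 0.941 R 0.0682 yaw t 1.051 Ft 7.54 Fr(+out on handle) 0.34 Fz 4.8 rot [-3.113  0.075  1.864] z 0.1818 op 0.0155 T 15.175
[0.0062 0.0031]
[0.0067 0.0017]
[0.0068 0.001 ]
[0.0069 0.0003]
[ 0.0069 -0.0004]
```

View pics/n_t.png

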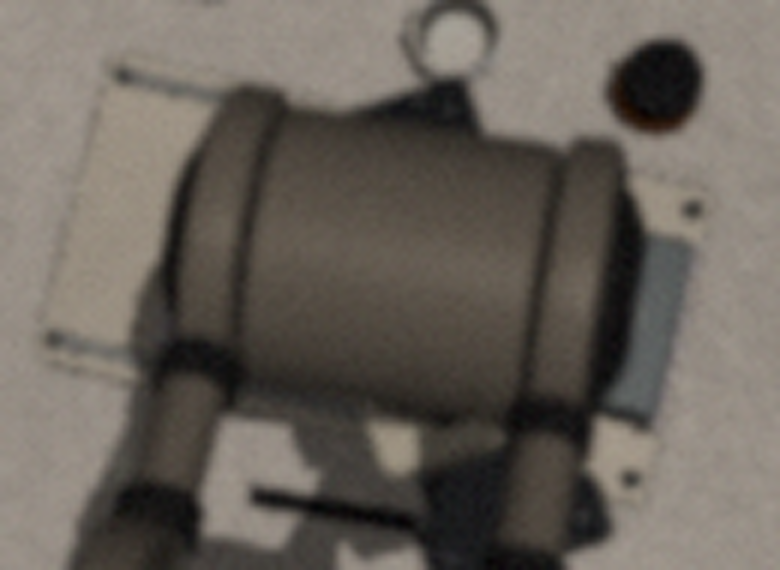

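```bash
python3 -m creep '[0.05,0.0062,0.0031,0.001,-0.05, 0.05,0.0067,0.0017,0,-0.1]' 25; python3 st.py .1; python3 -c "
from h import *
save('scene','n_s.png',(170,140,330,250),5)"
```

```text
time: 15.48
tool_pos: [0.5165, -0.0504, 0.1817]
tool_rot: [-3.107, 0.076, 1.708]
contact_force: [-6.2, -2.5, 4.4]
opening: 0.0157
crank 1.12 R 0.0682 yaw t 1.207 Ft 6.59 Fr(+out on handle) 1.09 Fz 4.4 rot [-3.107  0.076  1.708] z 0.1817 op 0.0157 T 15.475
[0.0066 0.0019]
[0.0069 0.0004]
[ 0.0069 -0.0002]
[ 0.0068 -0.0009]
[ 0.0067 -0.0016]
```

View pics/n_s.png

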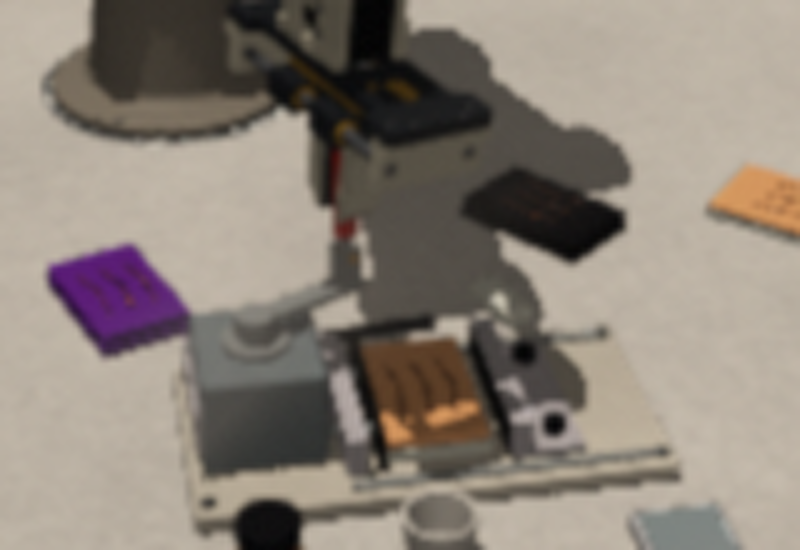

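```bash
python3 -m creep '[0.05,0.0066,0.0019,0.0005,-0.07, 0.05,0.0069,0.0004,0.0005,-0.09, 0.05,0.0069,-0.0002,0.0005,-0.09]' 25; python3 st.py .1;  python3 -c "
from h import *
save('scene','o_s.png',(210,195,290,250),9)"
```

```text
time: 15.9
tool_pos: [0.5334, -0.0492, 0.1818]
tool_rot: [-3.097, 0.077, 1.455]
contact_force: [-6.0, 0.0, 1.7]
opening: 0.0156
crank 1.37 R 0.0678 yaw t 1.46 Ft 6.0 Fr(+out on handle) 0.18 Fz 1.7 rot [-3.097  0.077  1.455] z 0.1818 op 0.0156 T 15.9
[0.0069 0.0006]
[ 0.0068 -0.0013]
[ 0.0066 -0.0019]
[ 0.0064 -0.0026]
[ 0.0061 -0.0032]
```

View pics/o_s.png

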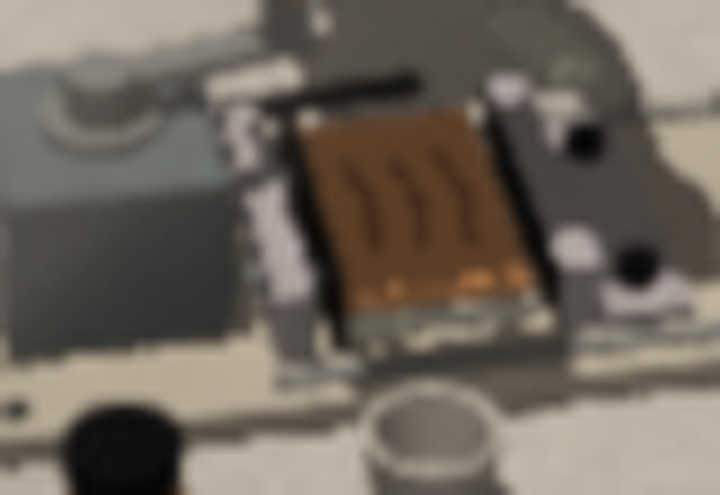

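```bash
python3 -m creep '[0.05,0.0048,0.0003,0,-0.04, 0.05,0,0,0,0]' 25; python3 st.py .07; python3 -m creep '[0.05,0.0048,-0.0007,0,-0.07, 0.05,0,0,0,0]' 25; python3 st.py .07
```

```text
time: 16.2
tool_pos: [0.5382, -0.0496, 0.1819]
tool_rot: [-3.097, 0.078, 1.417]
contact_force: [-1.1, -0.9, 1.1]
opening: 0.0155
crank 1.441 R 0.0678 yaw t 1.498 Ft 1.0 Fr(+out on handle) 0.97 Fz 1.1 rot [-3.097  0.078  1.417] z 0.1819 op 0.0155 T 16.2
[0.0049 0.0005]
[ 0.0047 -0.001 ]
[ 0.0046 -0.0013]
[ 0.0045 -0.0017]
[ 0.0044 -0.002 ]
time: 16.45
tool_pos: [0.5421, -0.0501, 0.1819]
tool_rot: [-3.096, 0.078, 1.352]
contact_force: [0.5, -1.2, -0.3]
opening: 0.0156
crank 1.498 R 0.0678 yaw t 1.563 Ft -0.67 Fr(+out on handle) 1.09 Fz -0.3 rot [-3.096  0.078  1.352] z 0.1819 op 0.0156 T 16.45
[0.0049 0.0003]
[ 0.0047 -0.0013]
[ 0.0046 -0.0016]
[ 0.0044 -0.0019]
[ 0.0043 -0.0022]
```

```bash
python3 -m creep '[0.05,0.0049,-0.0007,0,-0.05, 0.05,0.0047,-0.0013,0,-0.07]' 25; python3 st.py .07; python3 -c "
from h import *
save('scene','p_s.png',(210,195,290,250),9)"
```

```text
time: 16.7
tool_pos: [0.5493, -0.0518, 0.1817]
tool_rot: [-3.091, 0.078, 1.236]
contact_force: [-6.3, 0.5, 3.8]
opening: 0.0154
crank 1.608 R 0.0677 yaw t 1.679 Ft 6.17 Fr(+out on handle) 1.24 Fz 3.8 rot [-3.091  0.078  1.236] z 0.1817 op 0.0154 T 16.7
[ 0.0049 -0.0002]
[ 0.0045 -0.0018]
[ 0.0044 -0.0021]
[ 0.0042 -0.0024]
[ 0.004  -0.0027]
```

View pics/p_s.png

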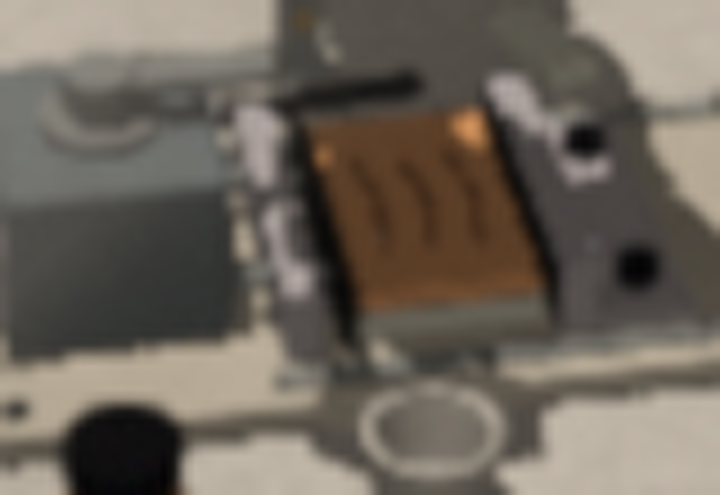

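```bash
python3 -m creep '[0.05,0.0036,-0.0009,0,-0.04]' 25; python3 st.py .05;python3 -m creep '[0.05,0.0034,-0.0011,0,-0.05]' 25; python3 st.py .05
```

```text
time: 16.88
tool_pos: [0.5523, -0.0526, 0.1818]
tool_rot: [-3.09, 0.079, 1.195]
contact_force: [-6.4, 0.5, 3.1]
opening: 0.0154
crank 1.654 R 0.0678 yaw t 1.72 Ft 6.24 Fr(+out on handle) 1.57 Fz 3.1 rot [-3.09   0.079  1.195] z 0.1818 op 0.0154 T 16.875
[ 0.0036 -0.    ]
[ 0.0032 -0.0013]
[ 0.0031 -0.0015]
[ 0.003  -0.0016]
[ 0.0029 -0.0018]
time: 17.0
tool_pos: [0.5547, -0.0536, 0.1818]
tool_rot: [-3.088, 0.079, 1.148]
contact_force: [-7.0, 0.9, 3.7]
opening: 0.0156
crank 1.692 R 0.0677 yaw t 1.767 Ft 6.88 Fr(+out on handle) 1.66 Fz 3.7 rot [-3.088  0.079  1.148] z 0.1818 op 0.0156 T 17.0
[ 0.0037 -0.0001]
[ 0.0031 -0.0014]
[ 0.0031 -0.0016]
[ 0.003  -0.0018]
[ 0.0029 -0.0019]
```

```bash
python3 -m creep '[0.05,0.0033,-0.0014,0,-0.05]' 25; python3 st.py .05;python3 -m creep '[0.05,0.0032,-0.0015,0,-0.05]' 25; python3 st.py .05
```

```text
time: 17.12
tool_pos: [0.5569, -0.0546, 0.1818]
tool_rot: [-3.085, 0.079, 1.1]
contact_force: [-6.9, 1.3, 3.8]
opening: 0.0159
crank 1.728 R 0.0676 yaw t 1.815 Ft 6.85 Fr(+out on handle) 1.45 Fz 3.8 rot [-3.085  0.079  1.1  ] z 0.1818 op 0.0159 T 17.125
[ 0.0037 -0.0001]
[ 0.0031 -0.0016]
[ 0.003  -0.0017]
[ 0.0029 -0.0019]
[ 0.0028 -0.002 ]
time: 17.25
tool_pos: [0.5589, -0.0555, 0.1817]
tool_rot: [-3.083, 0.08, 1.052]
contact_force: [-8.4, 1.5, 4.1]
opening: 0.0158
crank 1.76 R 0.0675 yaw t 1.863 Ft 8.3 Fr(+out on handle) 2.07 Fz 4.1 rot [-3.083  0.08   1.052] z 0.1817 op 0.0158 T 17.25
[ 0.0037 -0.0001]
[ 0.003  -0.0017]
[ 0.0029 -0.0018]
[ 0.0028 -0.002 ]
[ 0.0027 -0.0021]
```

```bash
python3 -m creep '[0.05,0.0032,-0.0015,0,-0.03]' 25; python3 st.py .05;python3 -m creep '[0.05,0.0032,-0.0016,0,-0.03]' 25; python3 st.py .05
```

```text
time: 17.38
tool_pos: [0.5607, -0.0564, 0.1817]
tool_rot: [-3.079, 0.08, 1.025]
contact_force: [-8.2, 2.0, 3.9]
opening: 0.0156
crank 1.789 R 0.0675 yaw t 1.89 Ft 8.22 Fr(+out on handle) 1.84 Fz 3.9 rot [-3.079  0.08   1.025] z 0.1817 op 0.0156 T 17.375
[ 0.0037 -0.0002]
[ 0.003  -0.0017]
[ 0.0029 -0.0019]
[ 0.0028 -0.002 ]
[ 0.0027 -0.0022]
time: 17.5
tool_pos: [0.5622, -0.0572, 0.1817]
tool_rot: [-3.076, 0.081, 0.998]
contact_force: [-9.2, 3.7, 4.8]
opening: 0.0157
crank 1.816 R 0.0675 yaw t 1.917 Ft 9.91 Fr(+out on handle) 0.95 Fz 4.8 rot [-3.076  0.081  0.998] z 0.1817 op 0.0157 T 17.5
[ 0.0037 -0.0003]
[ 0.0029 -0.0018]
[ 0.0028 -0.002 ]
[ 0.0027 -0.0021]
[ 0.0026 -0.0022]
```

```bash
python3 -m creep '[0.05,0,0,0,0]' 25; python3 st.py .05; python3 -c "
from h import *
save('scene','q_s.png',(210,195,290,250),9)
c=save('wrist','q_w.png',k=1.5)"
```

```text
time: 17.62
tool_pos: [0.5619, -0.057, 0.1818]
tool_rot: [-3.076, 0.081, 1.001]
contact_force: [-3.2, -1.1, 1.9]
opening: 0.0159
crank 1.811 R 0.0675 yaw t 1.914 Ft 2.32 Fr(+out on handle) 2.45 Fz 1.9 rot [-3.076  0.081  1.001] z 0.1818 op 0.0159 T 17.625
[ 0.0037 -0.0003]
[ 0.0029 -0.0018]
[ 0.0028 -0.002 ]
[ 0.0027 -0.0021]
[ 0.0026 -0.0022]
```

View pics/q_s.png

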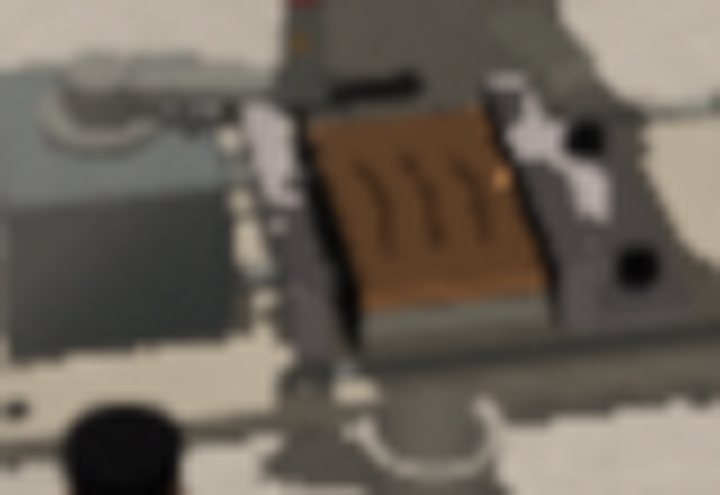

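View pics/q_w.png

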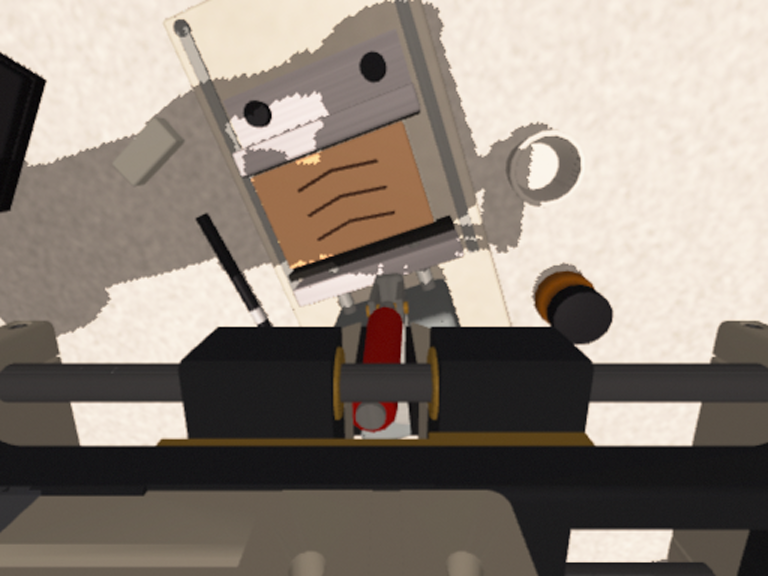

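```bash
python3 -m creep '[0.05,0.0032,-0.0016,0,-0.03]' 25; python3 st.py .05
```

```text
time: 17.85
tool_pos: [0.5637, -0.0579, 0.1817]
tool_rot: [-3.072, 0.082, 0.972]
contact_force: [-9.4, 4.8, 4.7]
opening: 0.0155
crank 1.84 R 0.0675 yaw t 1.943 Ft 10.55 Fr(+out on handle) 0.33 Fz 4.7 rot [-3.072  0.082  0.972] z 0.1817 op 0.0155 T 17.85
[ 0.0037 -0.0005]
[ 0.0029 -0.0019]
[ 0.0028 -0.002 ]
[ 0.0027 -0.0022]
[ 0.0026 -0.0023]
```

```bash
python3 -m creep '[0.05,0,0,0,0, 0.4,0,0,0,0, 0.4,0,0,0,0, 0.4,0,0,0,0]' 25; python3 st.py; python3 -c "
from h import *
save('wrist','r_w.png',k=1.5)"
```

```text
time: 18.35
tool_pos: [0.5634, -0.0571, 0.1811]
tool_rot: [-3.071, 0.08, 0.976]
contact_force: [-0.0, -0.1, -0.0]
opening: 0.0362
crank 1.83 R 0.0681 yaw t 1.939 Ft -0.02 Fr(+out on handle) 0.07 Fz -0.0 rot [-3.071  0.08   0.976] z 0.1811 op 0.0362 T 18.35
[ 0.0091 -0.0048]
[ 0.0078 -0.0068]
[ 0.0067 -0.0079]
[ 0.0054 -0.0088]
[ 0.004  -0.0095]
```

View pics/r_w.png

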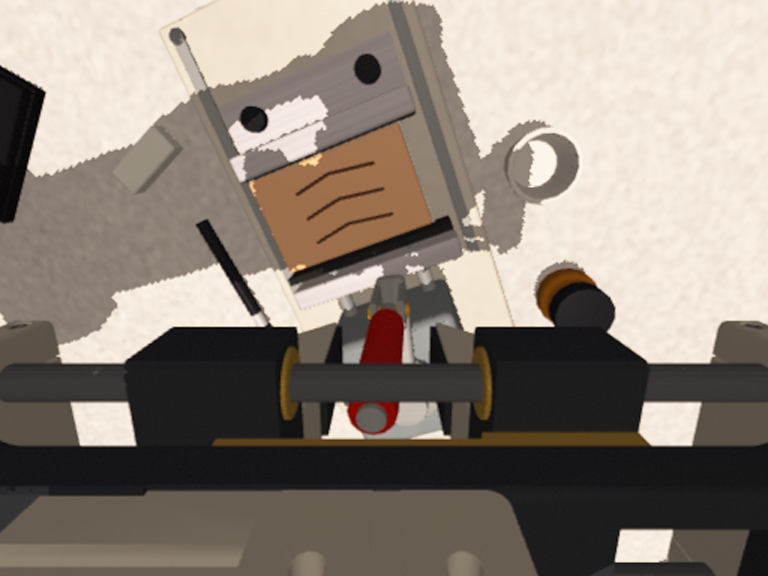

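```bash
python3 -m creep '[0.7,0,0,0,0, 0.7,0,0,0.01,0, 0.7,0,0,0.02,0, 0.7,0,0,0.03,0, 0.7,0,0,0.04,0, 0.7,0,0,0.03,0, 0.7,0,0,0,0]' 25; python3 - <<'E'
from h import *
s=telemetry.observe();print(s["contact_force"],s["tool_pos"])
c=save('wrist','s_w.png',k=1.5)
hub=np.array([.531,-.117])
for t in(1.8,1.84):
  a=2.905-t;u=-np.array([np.cos(a),np.sin(a)])
  h=hub-u*.0695
  for g in(1.4,1.5,1.57): print(t,g,proj(c,[[*(h+u*.08*np.cos(g)),.125+.08*np.sin(g)],[*h,.125]]).round(1).ravel()*1.5)
E
```

```text
time: 19.27
tool_pos: [0.5636, -0.0573, 0.3186]
tool_rot: [-3.074, 0.079, 0.976]
contact_force: [0.3, -0.4, -0.5]
opening: 0.0646
[ 0.27803149 -0.36558639 -0.4711959 ] [ 0.56356337 -0.05734587  0.31860058]
1.8 1.4 [396.6  294.45 398.55 243.3 ]
1.8 1.5 [394.95 283.2  398.55 243.3 ]
1.8 1.57 [393.75 274.65 398.55 243.3 ]
1.84 1.4 [400.05 294.15 402.   243.  ]
1.84 1.5 [399.   282.75 402.   243.  ]
1.84 1.57 [398.25 274.35 402.   243.  ]
```

View pics/s_w.png

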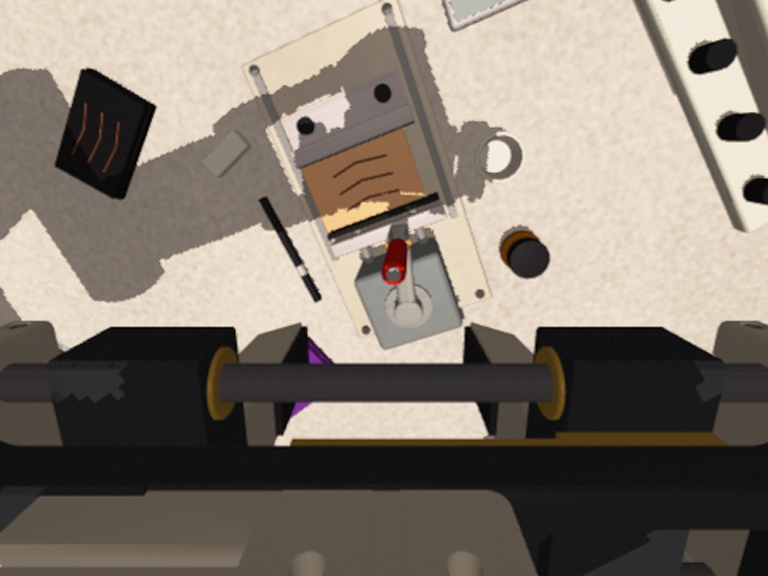

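```bash
python3 - <<'E'
from h import *
save('wrist','t_w.png',(190,50,320,240),3)
c=save('scene','t_s.png',(200,160,300,250),6)
hub=np.array([.531,-.117]);a=2.905-1.82;u=-np.array([np.cos(a),np.sin(a)]);h=hub-u*.0695
for g in(1.3,1.4,1.5,1.57): print(g,((proj(c,[[*(h+u*.08*np.cos(g)),.125+.08*np.sin(g)],[*h,.125]])-[200,160])*6).round(1).ravel())
E
```

```text
1.3 [216.3  96.3 259.5 229.1]
1.4 [232.1  93.8 259.5 229.1]
1.5 [248.1  92.7 259.5 229.1]
1.57 [259.5  92.8 259.5 229.1]
```

View pics/t_w.png

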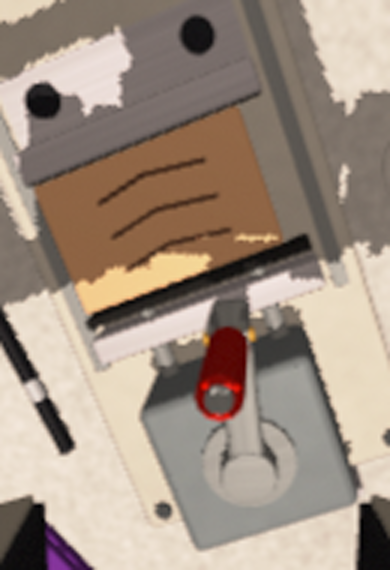

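View pics/t_s.png

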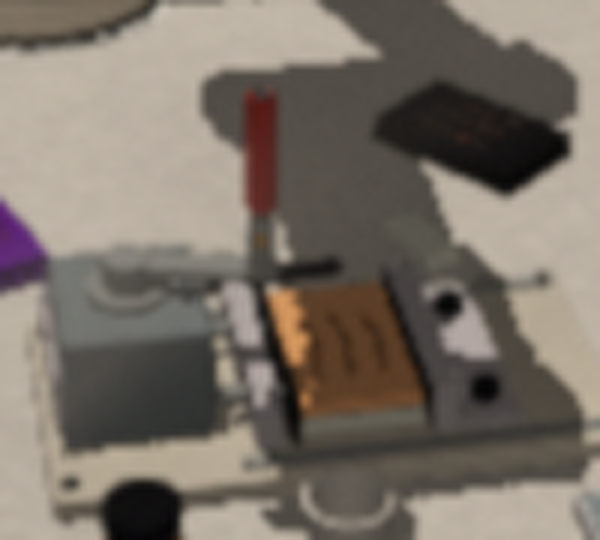

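```bash
python3 -c "
from cell import workorder
print(workorder.hand_in())"
```

```text
the job is handed in; nothing more can be done
None
```

The handle is up against its stop, the pad is clamped against the fence, and the job is handed in at about 19 s of the 72 s allowed. The clamping force was not measured directly; I put it at about 20–22 N.

**Handle:** Two pinched lifts each stalled short of upright, one at about 1.37 rad and one at about 1.46 rad, because the pads slipped and the tool tilted. I let go and pushed the handle home with closed fingers. I stopped at about 6 N against the stop, well under the strain limit. The tool kept a tilt of about 0.08 rad after that, which did no harm.

**Winding:** I gripped the upright handle and wound clockwise.
- The turning force held at about 6.2 N until contact at about 1.69 rad.
- It rose to 10.5 N at about 1.83–1.84 rad, where I stopped.
- The extra turn and the extra force both give the clamping figure above.

**Last checks:**
- **Handle angle:** after letting go, the scene and wrist pictures both show about 1.57 rad.
- **Pad:** no gap is visible at the fence or the jaw.
- **Robot:** it touched nothing, with the tool at z 0.319 m and near-zero force.
- **Other things:** I saw nothing else on the table move, though I did not measure it.
- **Disagreement:** the last wrist picture put the crank nearer 1.80 rad than the 1.83 rad from the tool position. That is within the few mm of calibration uncertainty.

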